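# Centre the brass owl on the weighing pan and hold the reading

## Robot

A 7-joint arm with a two-finger parallel gripper is mounted at the origin on the work surface. World frame = base frame: x ahead of the robot, y to its left, z up, the work surface at z = 0. Lengths are in m, angles in rad, forces in N, time in s.
With the tool pointing down it reaches from about 0.425 to 0.925 m from the base axis. Payload 6.8 kg.
Tool frame: the origin (TCP) lies midway between the tips of the shut fingers; the grasp point (between the pads) lies 19 mm behind it; z points along the fingers, x is the direction in which the jaws open and shut, and the axes are right-handed (so a half turn about z gives the same grasp; the last joint's range is limited). The gripper opens to 85 mm and grips with 20 to 120 N. Pads are 22 mm wide; open, the fingers measure 114 mm over their backs; the gripper's body (76 mm by 85 mm) begins 54 mm behind the grasp point. The pads swing forward as they close: fully open they stand 13 mm farther back than shut.
Start: joints at [-1.286, 0.477, 0.022, 1.555, -0.011, 1.109, -0.083], TCP at [0.258, 0.624, 0.201] pointing down, gripper open.
Joint ranges: [-2.96, 2.96], [-0.34, 2.1], [-1.41, 1.46], [0.24, 2.44], [-1.37, 4.51], [0.17, 1.92], [-2.96, 2.96]. Speed limits (rad/s): [2.39, 2.39, 3.14, 3.14, 3.14, 3.14, 3.14].

## Interface

Orientations are given as a unit quaternion [w, x, y, z].
In Python, from station import bot, imaging, nets gives the robot as it stands. The module is installed in compiled form; this text tells all that it offers.
- The arm moves only by the tool apply_moves, never from a script. Its argument "moves" is text: rows parted by semicolons, each of 7 numbers parted by spaces: the gripper command: -1 is fully open, 1 is shut, values between are in proportion, then the shift along the tool's x, y, z normalised to -1 to 1, where 1 is 120 mm, then the turn, a rotation vector about the tool's x, y, z normalised to -1 to 1, where 1 is 4 degrees. In form: hand dx dy dz rx ry rz; .... A call has 1 to 12 rows; each row shifts and turns the commanded pose from where the row before left it, along the tool's axes as they then stand; what a row does not reach is not made up. A row lasts 1/12 s, in which the tool goes at most 41.7 mm and 7.16 degrees, less where a joint would pass 70% of its speed; a pose out of reach is approached as far as the arm can. A call with a number of a shift or a turn outside -1 to 1 is refused whole. A call with a gripper value outside its range is refused whole. The fingers move at their own pace and stop on an object; "force" is the grip in N (left out, the last holds). Time passes only in rows, so rows that do not move let the fingers close. It gives the time, the measured TCP pose, the force and the opening at its end, in the units of the state.
- bot.get_obs(): the state, without advancing time (a new reading comes with each control period).
- imaging.read_camera(name): name is "scene" or "top"; returns a dict with "image" (400x640x3 uint8, red, green, blue), "fx", "fy", "cx", "cy" (pixels), "dist_coeffs" ([k1, k2, p1, p2, k3] as OpenCV has them; the pictures are not rectified), "view" (4x4, takes a point from world to camera coordinates). Camera axes: x right, y down, z forward; pixel columns grow to the right and rows downward; lengths in m; the calibration is good to about 2 mm. A picture is of the moment at which its call begins. There is no depth.
- bot.hand_in(): hands the job in, once; it reports no verdict.
Trained networks look in a picture, given as the dict that the camera call returned (one of the last four; its "shot" number tells which), for a name from the list of things; names that differ only in an ending like _2 or _b are one class to them, and where a whole thing is asked for, a point or a joint stands for the part that bears it (a point fixed in the world has none). Each returns a list of dicts, best first, with "score" (0 to 1); they miss things now and then, are a little off and sometimes report something else, mostly with a low value. They report only what shows in the picture. A call takes as long as a camera call. They do not tell look-alikes from the thing itself.
- nets.spot_in(picture, name): "rect" ([left, top, right, bottom] in pixels, round what is visible of it).
- nets.outline_of(picture, name): "region" (400x640 bool, what is visible of it) and "rect" ([left, top, right, bottom] in pixels, round what is visible of it).
- nets.spot_point(picture, name): "location" ([column, row] in pixels: a listed point, or the origin of a listed thing).
The state is a dict: "t": time; "q": joint angles; "joint_vel": joint speeds; "joint_torque": joint torques, N m; "eef_pos": TCP position; "tool_rot": TCP orientation; "contact_force": force on the tool from outside, world axes, zero at the start; "torque": the same for the moment, N m; "gripper_width": opening from 0.0 (shut) to 1.0 (fully open).
Only numpy, scipy, OpenCV 4.12 (cv2) and the standard library are available. Lean on these libraries where they do the work, as an engineer would, in place of code of your own. Each camera call takes 0.05 s, during which the arm holds its last target.

## Task

The little brass owl has been set down off-centre on the bench scale's round pan, so the weight will not read true. It is top-heavy on a small foot: with light taps of the fingertips, without gripping it, lifting it, tipping it over or knocking it off, nudge it across the pan until its base stands wholly inside the ring engraved in the middle, take the fingers off it, and only then press the long bar key on the front of the scale down and let it up again. Press neither of the two round keys and leave everything else on the table as it stands.

Things in the scene. Friction and masses are not known exactly. Their poses are not given: they have to be found in the camera images.
- owl: Loose brass owl, 70 mm high, about 0.3 kg, top-heavy. Origin: centre of its underside, z up. Foot 25 mm across, 3 mm high; on it a round base 34 mm across, its widest part, with upright side 4 to 12 mm above the underside; body, wings and head above at most 33 mm across. Pushed slowly within 12 mm of the pan it slides; pushed higher or struck hard, it rocks and may fall.
- pan: The scale's fixed round polished-steel pan, 116 mm across and 4 mm thick. Origin: centre of its flat upper face, about 44 mm above the table, z up; its x and y directions mean nothing. A dark ring 50 mm in inner diameter (54 mm outer) is engraved flush around the centre. Nothing on the scale stands higher than the pan.
- scale: The fixed bench scale under the pan, grey, 190 mm front to back (own x) and 170 mm wide (own y). Origin: on the table straight below the pan's centre, z up. Its front, with a display strip and three black keys, lies at its own -x; the panel's top is 32 mm above the table.
- hold_key_top (a point): Centre of the top face of the long bar key on the front panel, 37.5 mm above the table: 36 mm along the scale's y, 14 mm along its x. It lies at (-102, -42) mm from the scale's origin in the scale's own x, y, alone at that end of the panel, 5.5 mm proud of the panel.
- hold_key (a joint): Travel of the long bar key in m: 0 up, 0.003 fully down. Sprung: about 4 N pushes it down, and it comes up by itself when let go.
- tare_key (a joint): Travel of the inner of the two small round keys (12 mm across), at (-102, +32) mm from the scale's origin in its own x, y: 0 up, 0.003 down. To be left alone.
- power_key (a joint): Travel of the outer small round key, at (-102, +60) mm from the scale's origin: 0 up, 0.003 down. To be left alone.
- weight: Bystander: knobbed steel test weight, 28 mm across, 47 mm high, standing on the table beside the scale at the scale's +y side. Origin: centre of its underside.
- capsule: Bystander: round coin capsule, 44 mm across, 8 mm high, lying on the table at the scale's -y side. Origin: centre of its underside.
- loupe: Bystander: folding steel loupe, 51 x 28 mm, 12 mm high, lying at the scale's -y side in front of the capsule. Origin: underside of its case.
- slab: Bystander: clear note holder lying flat, 90 x 190 mm, 9 mm high, on the left part of the table. Origin: centre of its underside.
- coin_tube: Bystander: upright coin tube with white cap, 41 mm across, 70 mm high, on the left part of the table. Origin: centre of its underside.
- marker: Bystander: black marker pen lying on the right part of the table, 128 mm long, 18 mm high. Origin: underside, mid-length.
- phone: Bystander: phone in a mauve case lying on the right part of the table, 160 x 77 mm, 10 mm high. Origin: centre of its underside.
Mind the look-alikes: they are no part of the job. Of the things like the owl, leave any that is green; of the rest the smaller one is meant.

How it is judged:
On the way, in this order (a step that is already met when the one before it is completed fails the run):
1. the owl stands inside the ring in the middle of the pan, still and untouched (horizontal distance between owl and pan below 0.008 m and angle between owl's own z axis and vertical below 0.08 rad and linear speed of owl below 0.01 m/s and contact force between the fingers and owl below 0.05 N), for 0.3 s.
2. the long bar key is pressed down (value of joint hold_key above 0.002 m), for 0.1 s.
At the end, for the whole second after the job is handed in: The owl stands upright (tilt under 0.08 rad) and still on the pan, its base inside the engraved ring (its centre within 8 mm of the pan's centre), and the long bar key has been pressed at least 2 mm down after that and is up again (under 1 mm) (horizontal distance between owl and pan below 0.008 m and angle between owl's own z axis and vertical below 0.08 rad and z of owl in the frame of pan between -0.003 and 0.003 m and linear speed of owl below 0.01 m/s and value of joint hold_key below 0.001 m); the robot touches nothing.
It fails at once if the owl is lifted off the pan (8 mm), tipped over (0.5 rad) or knocked off the pan (z of owl in the frame of pan above 0.008 m or angle between owl's own z axis and vertical above 0.5 rad or z of owl in the frame of pan below -0.008 m).
It fails at once if the owl is pinched or struck hard (over 12 N) (contact force between any of the fingers, the arm and owl above 12 N).
It fails at once if the long key is pressed while the owl is off-centre (value of joint hold_key above 0.0015 m and horizontal distance between owl and pan above 0.008 m).
It fails at once if a round key is pressed (value of joint any of tare_key, power_key above 0.0015 m).
It fails at once if another thing on the table is moved (15 mm) (distance of any of weight, capsule, loupe, slab, coin_tube, marker, phone from where it was at the start of the episode above 0.015 m).
It also fails if it takes over 51 s, if anything falls off the work surface, if the arm or the gripper's body presses on something with over 40 N, if the wrist force passes 120 N, or if a joint passes its speed limit or range.

## Working session

There is one attempt and no reset: what is moved stays moved. The work goes in short steps, Python scripts to look and compute and a tool call to move; the robot and the scene stay as the last step left them, time stands still between calls to the robot, and variables do not carry over. Pictures are saved under pics/ and viewed, and the job is handed in when it is done.

Besides the shell and the picture viewer there is one more tool, called after "Call:" as name(argument=value, ...) on one line, values as JSON. apply_moves: Moves the arm, as the interface text tells. Scaled input: -1 to 1 covers 120 mm each way for a shift and 4 degrees each way for a turn. Its arguments: {"type":"object","properties":{"moves":{"type":"string"},"force":{"type":"number"}},"required":["moves"]}

```bash
mkdir -p pics; cat > h.py <<'E'
import numpy as np, cv2
from station import bot, imaging, nets
def cam(n): return imaging.read_camera(n)
def K(p): return np.array([[p["fx"],0,p["cx"]],[0,p["fy"],p["cy"]],[0,0,1.]]), np.array(p["dist_coeffs"],float)
def ray(p,uv):
    k,d=K(p); u=cv2.undistortPoints(np.array(uv,float).reshape(-1,1,2),k,d).reshape(-1,2)
    V=np.array(p["view"]); R,t=V[:3,:3],V[:3,3]
    return -R.T@t, np.c_[u,np.ones(len(u))]@R
def onz(p,uv,z):
    c,d=ray(p,uv); return c+d*((z-c[2])/d[:,2])[:,None]
def proj(p,X):
    k,d=K(p); V=np.array(p["view"]); return cv2.projectPoints(np.array(X,float).reshape(-1,1,3),cv2.Rodrigues(V[:3,:3])[0],V[:3,3],k,d)[0].reshape(-1,2)
def save(p,n): cv2.imwrite("pics/"+n+".png",cv2.cvtColor(p["image"],cv2.COLOR_RGB2BGR))
def crop(p,n,x0,y0,x1,y1,s): cv2.imwrite("pics/"+n+".png",cv2.resize(cv2.cvtColor(p["image"],cv2.COLOR_RGB2BGR)[y0:y1,x0:x1],None,fx=s,fy=s,interpolation=cv2.INTER_CUBIC))
E
python3 - <<'E'
from h import *
o=bot.get_obs(); print(o)
for n in("scene","top"):
    p=cam(n); save(p,n+"0"); V=np.array(p["view"]); print(n,p["fx"],-V[:3,:3].T@V[:3,3],V[2,:3])
    for t in("owl","pan","hold_key_top","scale"):
        for r in nets.spot_point(p,t)[:4]: print(t,r["score"],r["location"],onz(p,[r["location"]],{"scale":0,"hold_key_top":.0375}.get(t,.044)))
E
```

```text
{'t': 0.0, 'q': array([-1.28611367,  0.47779843,  0.02233   ,  1.5564468 , -0.01146176,
        1.10926633, -0.08309513]), 'joint_vel': array([ 0.00138431,  0.00023949,  0.00057961,  0.00074174,  0.00041881,
       -0.00071402, -0.00037856]), 'joint_torque': array([ 7.23651337e-04, -5.96459091e+01,  1.60765573e+00, -2.81192422e+01,
        1.24157500e-02,  9.33847041e-03,  8.92821731e-06]), 'eef_pos': array([0.2581434 , 0.62300371, 0.20022866]), 'tool_rot': array([ 5.62945185e-04,  8.31477986e-01,  5.55556979e-01, -6.96314867e-04]), 'contact_force': array([-0.99112557,  0.70112854, -0.42169558]), 'torque': array([-0.03017985,  0.01512682,  0.01290831]), 'gripper_width': 1.001599180094359}
scene 508.1873615428731 [1.41563638 0.71606367 0.77419168] [-0.63448323 -0.55757942 -0.53529079]
owl 0.89 [284.9, 254.4] [[0.75585274 0.05822613 0.044     ]]
owl 0.69 [261.2, 239.3] [[ 0.75369281 -0.02413294  0.044     ]]
owl 0.64 [195.1, 181.5] [[ 0.69498073 -0.36262267  0.044     ]]
owl 0.56 [325.0, 211.1] [[0.55242864 0.00491979 0.044     ]]
pan 0.78 [318.0, 206.1] [[ 0.54705544 -0.02443106  0.044     ]]
hold_key_top 0.53 [341.5, 194.1] [[ 0.44671068 -0.02518147  0.0375    ]]
hold_key_top 0.45 [328.4, 212.5] [[0.54357707 0.00945791 0.0375    ]]
scale 0.92 [315.8, 223.5] [[ 0.56361907 -0.01585295  0.        ]]
top 448.42186439889406 [0.48527235 0.00155694 1.25901288] [ 0.07360157 -0.0200882  -0.99708539]
owl 0.72 [302.2, 201.2] [[ 5.55079976e-01 -2.43225092e-04  4.40000000e-02]]
owl 0.7 [321.1, 143.1] [[ 0.71356844 -0.05505816  0.044     ]]
owl 0.59 [293.1, 149.7] [[0.69660636 0.02196448 0.044     ]]
pan 0.8 [310.7, 202.8] [[ 0.55028961 -0.02321668  0.044     ]]
pan 0.24 [151.7, 221.0] [[0.50964493 0.40458405 0.044     ]]
hold_key_top 0.43 [318.7, 238.9] [[ 0.45220224 -0.04305471  0.0375    ]]
hold_key_top 0.39 [299.0, 202.5] [[0.55207169 0.00853667 0.0375    ]]
```

```bash
python3 - <<'E'
from h import *
p=cam("top"); crop(p,"topc",230,120,390,270,5)
p=cam("scene"); crop(p,"scenec",230,140,390,260,5)
E
```

```text
(no output)
```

View pics/top0.png

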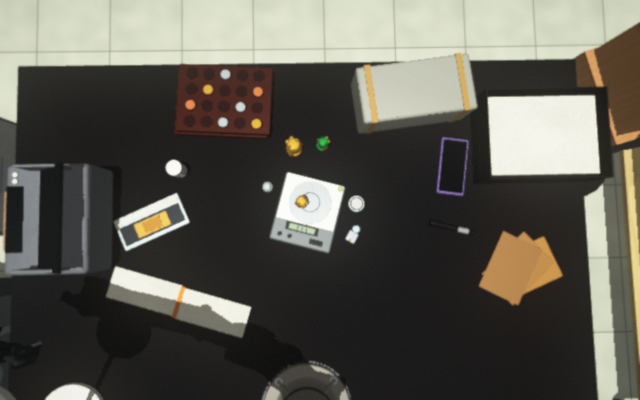

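View pics/scene0.png

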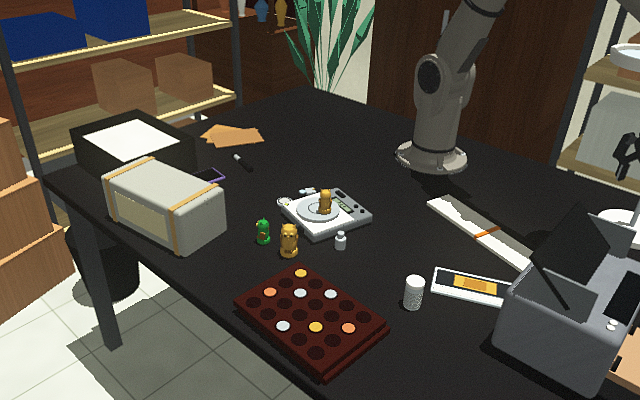

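View pics/topc.png

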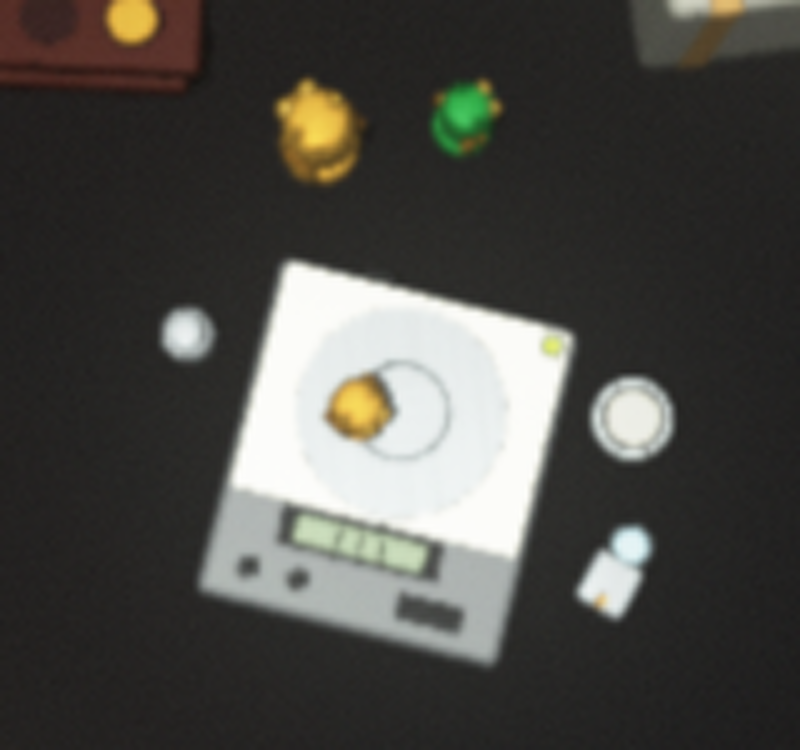

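View pics/scenec.png

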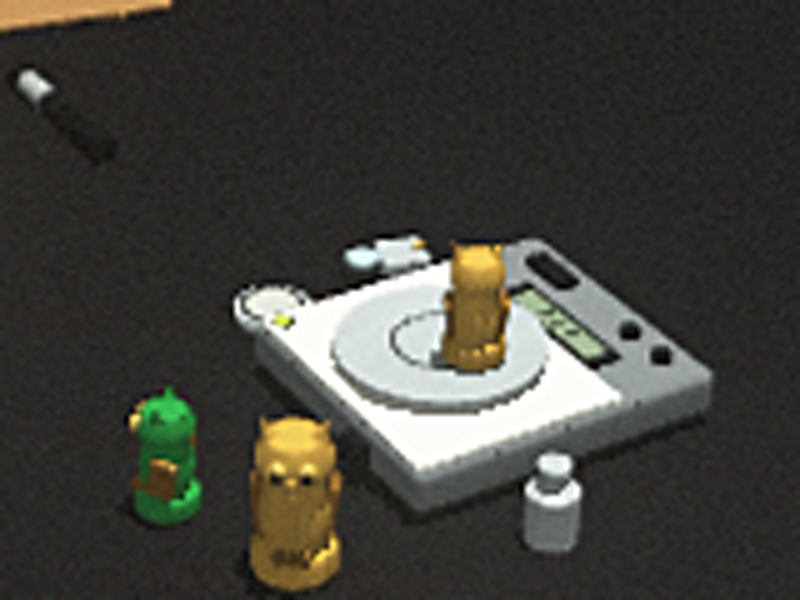

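Owl-like things in the top view are the small brass owl on the pan (302,201), the larger brass one on the table (293,147) and the green one (322,143). The brass one on the pan is meant: it isn't green, it's the smaller of the two brass ones, and it stands on the pan. Both crops confirm this.

```bash
cat >> h.py <<'E'
from scipy.optimize import minimize
def owlmask(p,c,rad=30):
    hsv=cv2.cvtColor(p["image"],cv2.COLOR_RGB2HSV)
    m=((hsv[...,0]>8)&(hsv[...,0]<32)&(hsv[...,1]>90)&(hsv[...,2]>40)).astype(np.uint8)
    n,l,st,ce=cv2.connectedComponentsWithStats(m,connectivity=8)
    best=min((i for i in range(1,n) if st[i,4]>60),key=lambda i:np.hypot(*(ce[i]-c)))
    return l==best
def sil(p,xy,s=4,parts=((4,12,17),(12,58,15),(58,68,12))):
    im=np.zeros((400,640),np.float32); big=None
    a=np.linspace(0,2*np.pi,40)
    x0,y0=None,None
    pts=[]
    for z0,z1,r in parts:
        P=[[xy[0]+r/1e3*np.cos(t),xy[1]+r/1e3*np.sin(t),.044+z/1e3] for z in(z0,z1) for t in a]
        pts.append(cv2.convexHull(proj(p,P).astype(np.float32)))
    return pts
def fitowl(p,c0,guess):
    m=owlmask(p,c0); ys,xs=np.nonzero(m); x0,y0,x1,y1=xs.min()-8,ys.min()-8,xs.max()+9,ys.max()+9
    S=6; M=cv2.resize(m[y0:y1,x0:x1].astype(np.float32),None,fx=S,fy=S,interpolation=cv2.INTER_LINEAR)
    def cost(g):
        im=np.zeros(M.shape,np.float32)
        for h in sil(p,g): cv2.fillConvexPoly(im,(((h.reshape(-1,2)-[x0,y0]+.5)*S-.5)).round().astype(np.int32),1)
        return np.abs(im-M).sum()/M.sum()
    r=minimize(cost,guess,method="Nelder-Mead",options=dict(initial_simplex=np.array(guess)+np.array([[0,0],[.008,0],[0,.008]])))
    return r.x,r.fun
E
python3 - <<'E'
from h import *
T=cam("top");S=cam("scene")
f=lambda x,y:[230+(x+.5)/5-.5,120+(y+.5)/5-.5]
print("ring",onz(T,[f(402,411)],.044),"panC",onz(T,[f(402,413)],.044))
print("keys hold,tare,power",onz(T,[f(430,612),f(298,579),f(248,567)],.0375))
g=lambda x,y:[230+(x+.5)/5-.5,140+(y+.5)/5-.5]
print("scene ring l/r/",onz(S,[g(390,340),g(440,340)],.044),"pan l,r",onz(S,[g(332,345),g(548,345)],.044))
print("scene keys",onz(S,[g(552,270),g(629,330),g(661,354)],.0375))
print(fitowl(T,(302,201),[.555,0]),fitowl(S,(325,203),[.555,0]))
# pan by dark ring: fit
gray=cv2.cvtColor(T["image"],cv2.COLOR_RGB2GRAY).astype(np.float32)
hsv=cv2.cvtColor(T["image"],cv2.COLOR_RGB2HSV)
for P,nm in((T,"T"),(S,"S")):
    gr=cv2.cvtColor(P["image"],cv2.COLOR_RGB2GRAY).astype(np.float32)
    om=cv2.dilate(owlmask(P,(302,201) if nm=="T" else (325,203)).astype(np.uint8),np.ones((5,5)))
    a=np.linspace(0,2*np.pi,180,endpoint=False)
    def cost(c):
        u=proj(P,np.c_[c[0]+.026*np.cos(a),c[1]+.026*np.sin(a),0*a+.044]).astype(np.float32)
        v=cv2.remap(gr,u[:,:1],u[:,1:],cv2.INTER_LINEAR).ravel(); o=cv2.remap(om,u[:,:1],u[:,1:],cv2.INTER_NEAREST).ravel()
        return v[o==0].mean()
    best=min(((cost((x,y)),x,y) for x in np.arange(.53,.57,.001) for y in np.arange(-.045,.0,.001)))
    print(nm,best)
E
```

```text
ring [[ 0.55304282 -0.02137229  0.044     ]] panC [[ 0.55195608 -0.02135032  0.044     ]]
keys hold,tare,power [[ 0.44401675 -0.03446789  0.0375    ]
 [ 0.46330542  0.03672846  0.0375    ]
 [ 0.47034364  0.06369924  0.0375    ]]
scene ring l/r/ [[ 0.57185401 -0.0393107   0.044     ]
 [ 0.553322   -0.02029437  0.044     ]] pan l,r [[ 0.59683622 -0.05796723  0.044     ]
 [ 0.51696389  0.02401994  0.044     ]]
scene keys [[ 0.44756981 -0.02991316  0.0375    ]
 [ 0.46676342  0.03981437  0.0375    ]
 [ 0.47361191  0.06679312  0.0375    ]]
(array([0.55445787, 0.00168371]), np.float64(0.22653906047344208)) (array([0.55494394, 0.00511119]), np.float64(0.15451250970363617))
T (np.float32(208.49673), np.float64(0.554), np.float64(-0.019999999999999976))
S (np.float32(145.85701), np.float64(0.553), np.float64(-0.019999999999999976))
```

Call:
apply_moves(moves="1 0 0 -0.03 0 0 1;1 0 0 -0.03 0 0 1;1 0 0 -0.03 0 0 1;1 0 0 0 0 0 1;1 0 0 0 0 0 1;1 0 0 0 0 0 1;1 0 0 0 0 0 1;1 0 0 0 0 0 1;1 0 0 0 0 0 1;1 0 0 0 0 0 1;1 0 0 0 0 0 1;1 0 0 0 0 0 1", force=20)

```text
t: 1.7
eef_pos: [0.2583, 0.6236, 0.212]
tool_rot: [-0.0, 0.986, 0.168, -0.0]
contact_force: [0.6, -0.2, 0.2]
gripper_width: 0.001
```

Call:
apply_moves(moves="1 0 0 0 0 0 1;1 0 0 0 0 0 1;1 0 0 0 0 0 1;1 0 0 0 0 0 1;1 0 0 0 0 0 0.875;1 0.1 0.2 0 0 0 0;1 0.15 0.25 0 0 0 0;1 0.15 0.28 0 0 0 0;1 0.15 0.28 0 0 0 0;1 0.15 0.28 0 0 0 0;1 0.15 0.28 0 0 0 0;1 0.15 0.28 0 0 0 0")

```text
t: 2.7
eef_pos: [0.379, 0.4, 0.2123]
tool_rot: [-0.0, 1.0, 0.0, 0.0]
contact_force: [0.5, 0.3, -0.1]
gripper_width: -0.003
```

Call:
apply_moves(moves="1 0.15 0.28 0 0 0 0;1 0.15 0.28 0 0 0 0;1 0.15 0.28 0 0 0 0;1 0.15 0.28 0 0 0 0;1 0.15 0.28 0 0 0 0;1 0.15 0.28 0 0 0 0;1 0.15 0.28 0 0 0 0;1 0.15 0.28 0 0 0 0;1 0.15 0.26 0 0 0 0;1 0.1 0.18 0 0 0 0;1 0 0 0 0 0 0;1 0 0 0 0 0 0")

```text
t: 3.7
eef_pos: [0.5528, 0.0782, 0.2121]
tool_rot: [0.0, 1.0, -0.002, 0.0]
contact_force: [-0.0, -0.1, 0.0]
gripper_width: 0.002
```

Call:
apply_moves(moves="1 0.016 0.12 0.15 0 0 0;1 0 0 0.2 0 0 0;1 0 0 0.2 0 0 0;1 0 0 0.2 0 0 0;1 0 0 0.18 0 0 0;1 0 0 0 -1 0 0;1 0 0 0 -1 0 0;1 0 0 0 -1 0 0;1 0 0 0 0 0 0;1 0 0 0 0 0 0")

```text
t: 4.53
eef_pos: [0.5537, 0.0686, 0.0999]
tool_rot: [0.104, 0.995, 0.003, -0.0]
contact_force: [-0.3, 0.4, 0.6]
gripper_width: 0.003
```

```bash
python3 - <<'E'
from h import *
o=bot.get_obs(); print(o["eef_pos"],o["tool_rot"])
T=cam("top");S=cam("scene")
crop(T,"t1",250,150,370,250,6);crop(S,"s1",260,100,400,240,5)
for p in(T,S): print(proj(p,[o["eef_pos"]]))
print("owl S",fitowl(S,(325,203),[.555,0]))
E
```

```text
[0.55367664 0.06863339 0.09985616] [ 1.03657937e-01  9.94609479e-01  2.63780373e-03 -2.41959607e-04]
[[275.57912153 201.01362919]]
[[344.79482616 202.3371671 ]]
owl S (array([0.55521222, 0.00483968]), np.float64(0.16070476174354553))
```

View pics/t1.png

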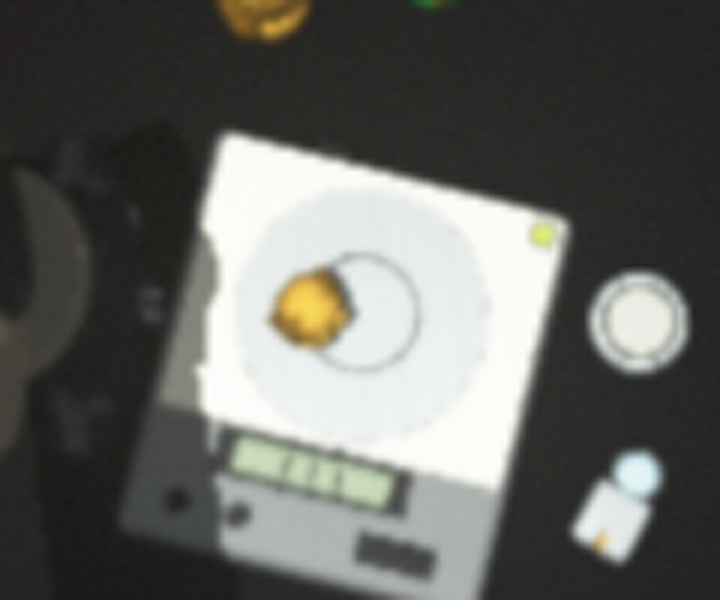

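View pics/s1.png

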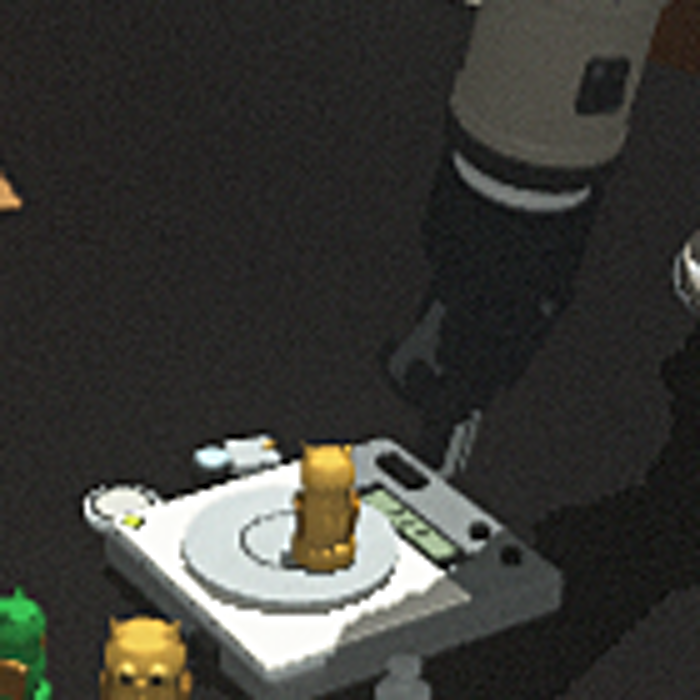

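```bash
python3 - <<'E'
from h import *
from scipy.spatial.transform import Rotation as R
o=bot.get_obs(); q=o["tool_rot"]; M=R.from_quat(q[[1,2,3,0]]).as_matrix()
S=cam("scene"); im=cv2.cvtColor(S["image"],cv2.COLOR_RGB2BGR)
x0,y0,x1,y1=300,130,400,230; s=7
c=cv2.resize(im[y0:y1,x0:x1],None,fx=s,fy=s,interpolation=cv2.INTER_CUBIC)
c=(255*(c/255.)**.5).astype(np.uint8)
for b,col in((0,(0,0,255)),(19,(0,255,0)),(73,(255,0,0))):
    for dx in(-14,0,14):
        u=proj(S,[o["eef_pos"]-M[:,2]*b/1e3+M[:,0]*dx/1e3])[0]
        cv2.circle(c,(int((u[0]-x0+.5)*s),int((u[1]-y0+.5)*s)),4,col,-1)
cv2.imwrite("pics/s2.png",c)
E
```

```text
(no output)
```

View pics/s2.png

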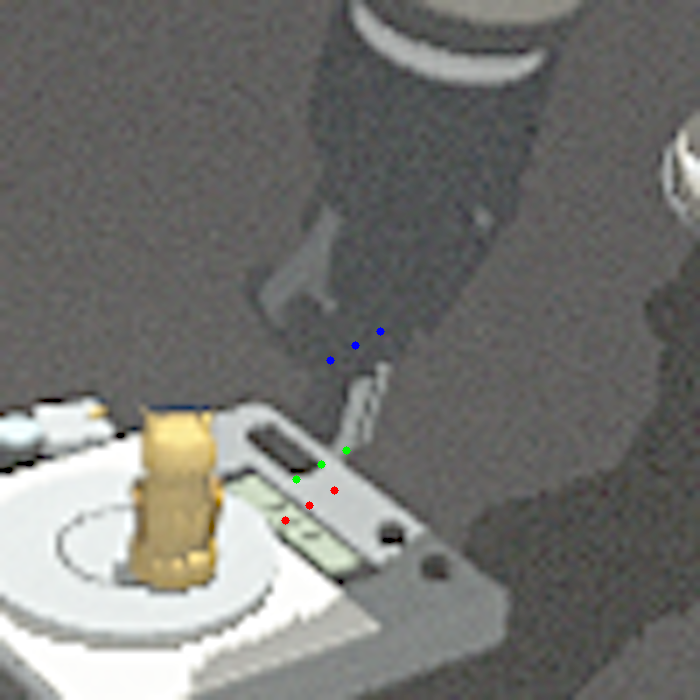

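```bash
python3 - <<'E'
from h import *
S=cam("scene");T=cam("top")
print("base",proj(S,[[0,0,0],[0,0,.3]]),proj(T,[[0,0,0],[0,0,.3]]))
tip=[300+345/7,130+440/7]
for z in(.08,.1,.11,.12,.13,.14): print(z,onz(S,[tip],z))
crop(S,"base",370,0,500,190,4)
c=T["image"][150:260,200:300]; cv2.imwrite("pics/t2.png",cv2.resize((255*(c[...,::-1]/255.)**.4).astype(np.uint8),None,fx=6,fy=5))
crop(T,"tb",230,330,390,400,5)
E
```

```text
base [[430.51789373 157.14737414]
 [444.86230525  69.76776717]] [[305.95928898 406.3157112 ]
 [307.23998644 464.91507272]]
0.08 [[0.48319342 0.02835243 0.08      ]]
0.1 [[0.51005756 0.04816572 0.1       ]]
0.11 [[0.52348962 0.05807237 0.11      ]]
0.12 [[0.53692169 0.06797902 0.12      ]]
0.13 [[0.55035376 0.07788567 0.13      ]]
0.14 [[0.56378583 0.08779231 0.14      ]]
```

View pics/base.png

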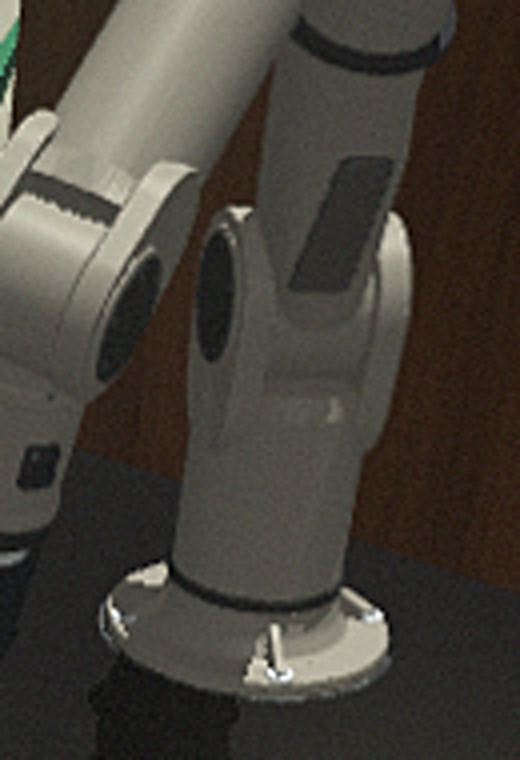

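View pics/t2.png

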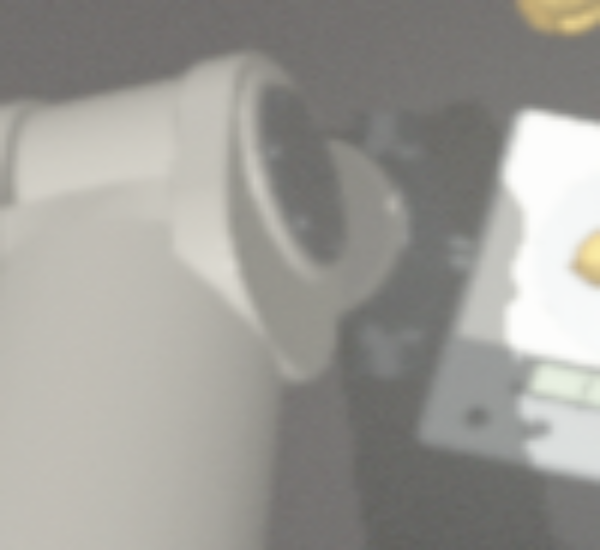

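View pics/tb.png

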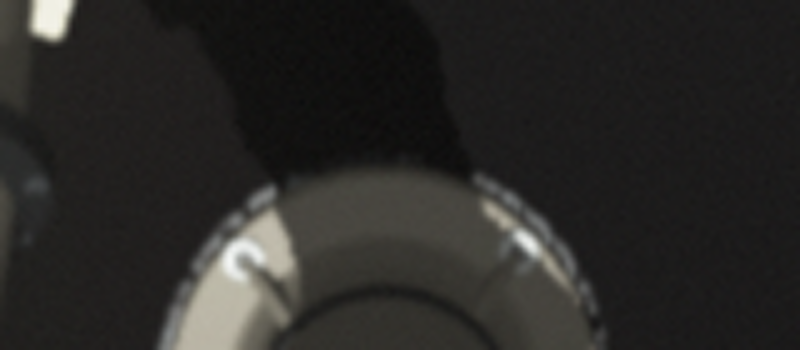

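Call:
apply_moves(moves="1 0 -0.03 0.14 0 0 0;1 0 0 0 0 0 0;1 0 0 0 0 0 0")

```text
t: 5.03
eef_pos: [0.5536, 0.0646, 0.083]
tool_rot: [0.105, 0.995, -0.001, -0.001]
contact_force: [1.2, 0.2, 0.3]
gripper_width: 0.004
```

```bash
cat >> h.py <<'E'
from scipy.spatial.transform import Rotation as R
def tool(dots=True,name="x",win=(300,130,400,230),s=7,camn="scene"):
    o=bot.get_obs(); q=o["tool_rot"]; M=R.from_quat(q[[1,2,3,0]]).as_matrix(); print(o["t"],o["eef_pos"],o["contact_force"])
    S=cam(camn); im=cv2.cvtColor(S["image"],cv2.COLOR_RGB2BGR); x0,y0,x1,y1=win
    c=cv2.resize(im[y0:y1,x0:x1],None,fx=s,fy=s,interpolation=cv2.INTER_CUBIC); c=(255*(c/255.)**.5).astype(np.uint8)
    if dots:
      for b in(0,20,40):
        for dy,col in((-11,(0,0,255)),(11,(0,255,0))):
          u=proj(S,[o["eef_pos"]-M[:,2]*b/1e3+M[:,1]*dy/1e3])[0]
          cv2.circle(c,(int((u[0]-x0+.5)*s),int((u[1]-y0+.5)*s)),2,col,-1)
    cv2.imwrite("pics/"+name+".png",c); return S,o,M
E
python3 -c "
from h import *
tool(True,'s3')"
```

```text
5.0333 [0.55355482 0.06461346 0.08302847] [1.19800536 0.21448068 0.29590146]
```

View pics/s3.png

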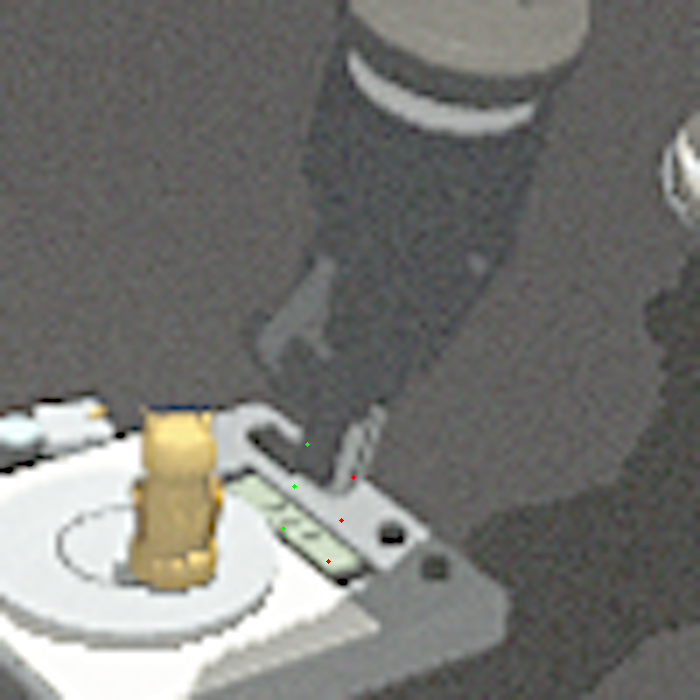

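Call:
apply_moves(moves="1 0.012 -0.035 0.1 0 0 0;1 0 0 0.095 0 0 0;1 0 0 0 0 0 0;1 0 0 0 0 0 0")

```text
t: 5.42
eef_pos: [0.5548, 0.0643, 0.0585]
tool_rot: [0.105, 0.994, -0.0, -0.001]
contact_force: [0.2, 0.6, 0.3]
gripper_width: 0.001
```

```bash
python3 -c "
from h import *
tool(True,'s4')
tool(True,'t4',(240,160,320,240),8,'top')"
```

```text
5.4167 [0.55483719 0.06432547 0.05851203] [0.17973209 0.57855882 0.25036036]
5.4667 [0.55534932 0.06448977 0.05903086] [ 0.09656204 -0.62983636 -0.04352034]
```

View pics/s4.png

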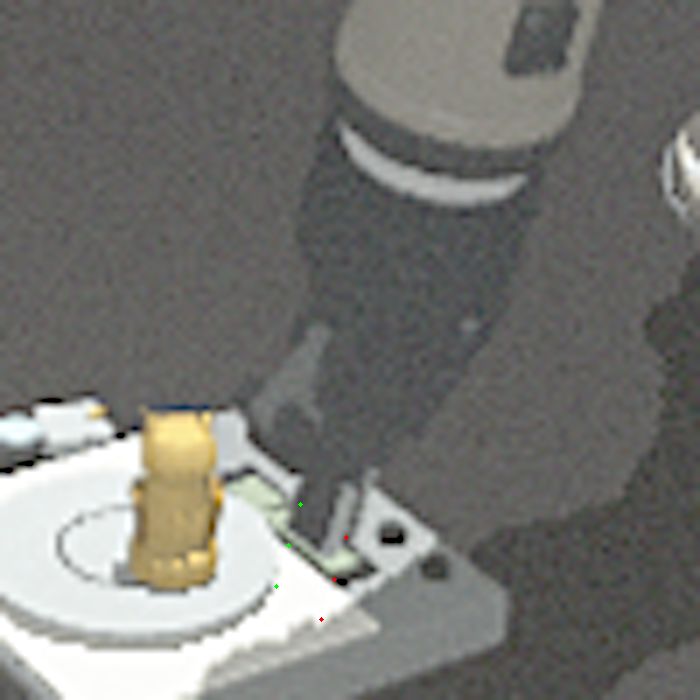

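View pics/t4.png

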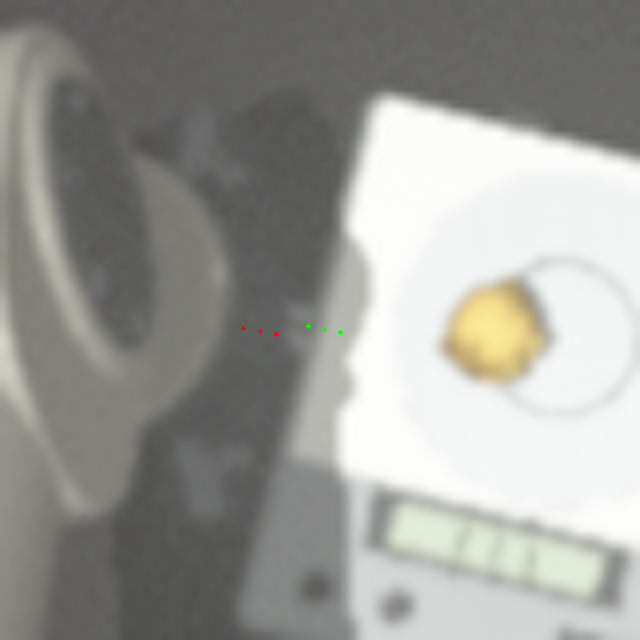

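Call:
apply_moves(moves="1 0 -0.005 0.025 0 0 0;1 0 -0.005 0.025 0 0 0;1 0 -0.005 0.025 0 0 0;1 0 -0.005 0.025 0 0 0;1 0 0 0 0 0 0;1 0 0 0 0 0 0")

```text
t: 6.02
eef_pos: [0.5555, 0.0646, 0.047]
tool_rot: [0.105, 0.995, -0.0, -0.0]
contact_force: [0.2, 0.2, -0.6]
gripper_width: -0.001
```

```bash
python3 -c "
from h import *
tool(True,'s5',(300,150,380,230),9)"
```

```text
6.0167 [0.55549374 0.06463819 0.04698826] [ 0.15935276  0.16532473 -0.58363679]
```

View pics/s5.png

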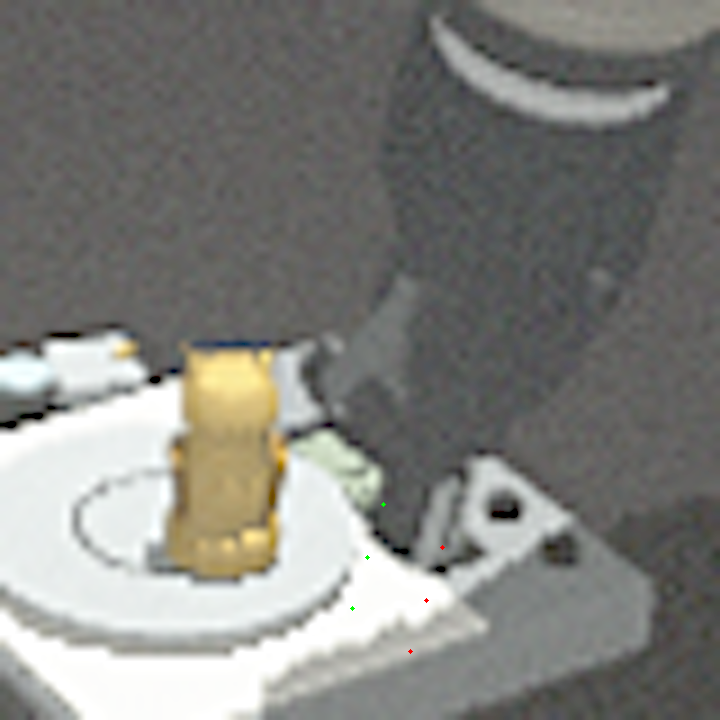

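Call:
apply_moves(moves="1 0 -0.005 0.025 0 0 0;1 0 -0.005 0.025 0 0 0;1 0 -0.005 0.025 0 0 0;1 0 -0.005 0.025 0 0 0;1 0 0 0 0 0 0;1 0 0 0 0 0 0")

```text
t: 6.57
eef_pos: [0.5555, 0.0645, 0.0347]
tool_rot: [0.105, 0.995, -0.0, -0.0]
contact_force: [0.4, 0.0, 0.5]
gripper_width: -0.001
```

```bash
python3 -c "
from h import *
tool(True,'s6',(300,150,380,230),9)
tool(True,'t6',(240,160,320,240),8,'top')"
```

```text
6.5667 [0.55546775 0.06445879 0.03469003] [0.3612564  0.02710649 0.46162444]
6.6167 [0.55561412 0.06448618 0.03487806] [-0.34615851 -0.84265401  0.06395922]
```

View pics/s6.png

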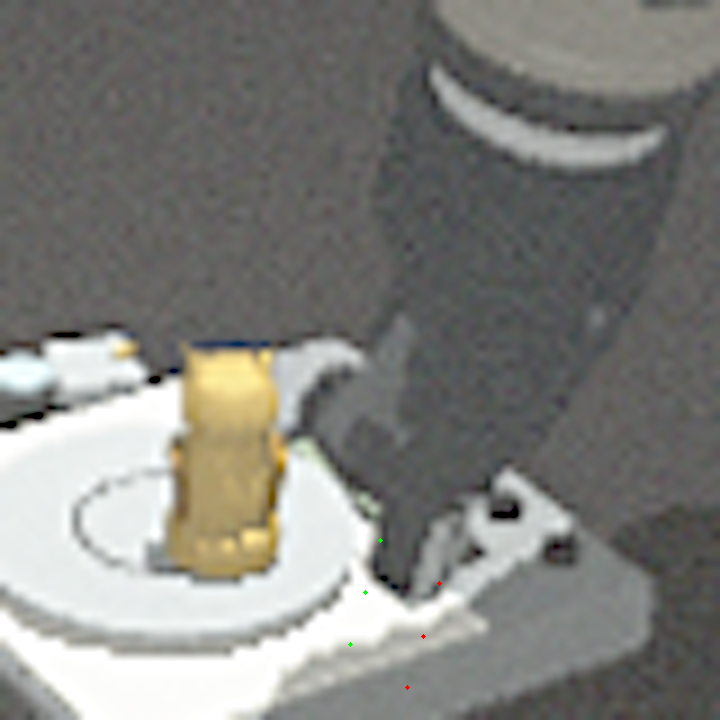

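View pics/t6.png

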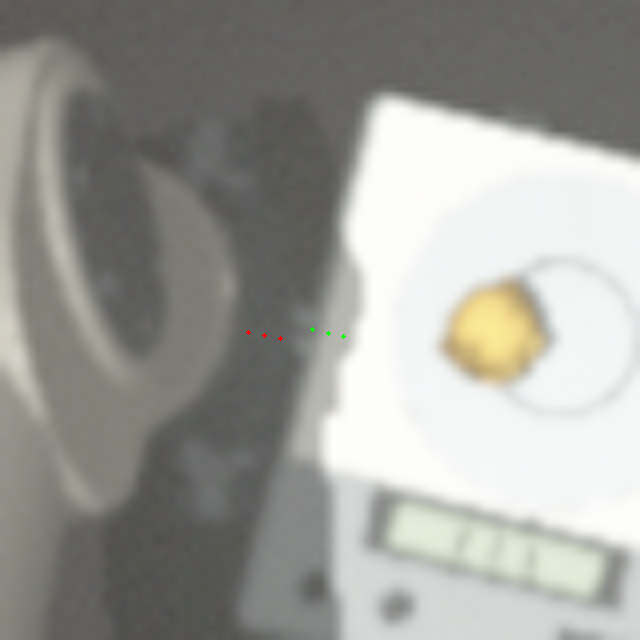

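Call:
apply_moves(moves="1 0 0 0 -1 0 0;1 0 0.05 0.0144 0 0 0;1 0 0.05 0.0144 0 0 0;1 0 0.05 0.0144 0 0 0;1 0 0.034 0.01 0 0 0;1 0 0 0 0 0 0;1 0 0 0 0 0 0")

```text
t: 7.25
eef_pos: [0.5557, 0.0404, 0.0352]
tool_rot: [0.139, 0.99, -0.001, 0.0]
contact_force: [-0.1, -0.3, 0.4]
gripper_width: -0.002
```

```bash
python3 -c "
from h import *
tool(True,'s7',(300,150,380,230),9)
tool(True,'t7',(240,160,320,240),8,'top')"
```

```text
7.25 [0.55566585 0.04043568 0.03520341] [-0.0669622  -0.27474738  0.3898007 ]
7.3 [0.55569215 0.04106187 0.03508576] [ 0.00237516 -0.11213503 -0.07040596]
```

View pics/s7.png

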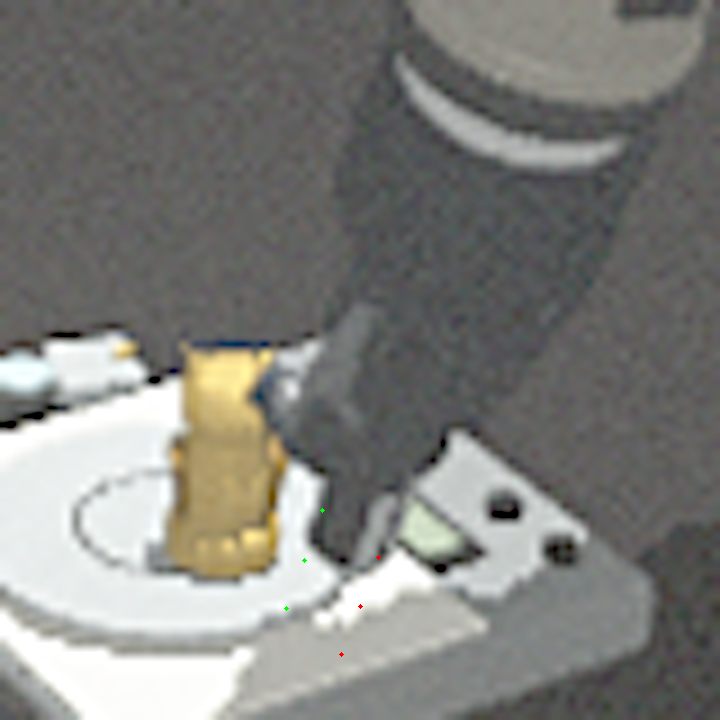

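View pics/t7.png

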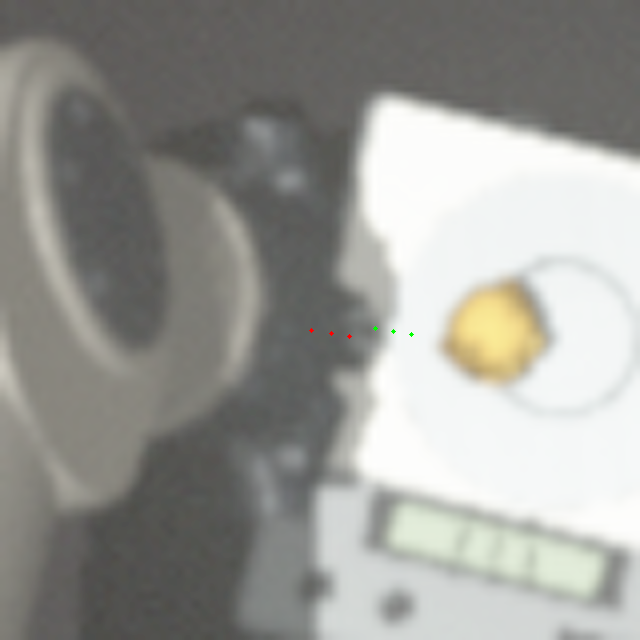

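```bash
python3 - <<'E'
from h import *
S=cam("scene");T=cam("top")
for z in(.045,.05,.055,.06,.065,.07):
    print(z,"topTip",onz(T,[[240+380/8,160+328/8]],z)[0,:2],"sceneL",onz(S,[[300+311/9,150+545/9]],z)[0,:2],"sceneLow",onz(S,[[300+347/9,150+570/9]],z)[0,:2])
print(fitowl(S,(325,203),[.555,0]),fitowl(T,(302,201),[.555,0]))
c,d=ray(S,[[300+x/9,150+545/9] for x in (168,275)]);print("owl base L/R", onz(S,[[300+x/9,150+550/9] for x in (167,277)],.052))
E
```

```text
0.045 topTip [0.55633066 0.03956015] sceneL [0.53406518 0.02222805] sceneLow [0.53694081 0.03826317]
0.05 topTip [0.55603801 0.03940363] sceneL [0.54011003 0.02698562] sceneLow [0.54296594 0.04291079]
0.055 topTip [0.55574535 0.03924711] sceneL [0.54615489 0.03174318] sceneLow [0.54899108 0.0475584 ]
0.06 topTip [0.55545269 0.03909059] sceneL [0.55219974 0.03650075] sceneLow [0.55501621 0.05220602]
0.065 topTip [0.55516003 0.03893408] sceneL [0.55824459 0.04125832] sceneLow [0.56104134 0.05685363]
0.07 topTip [0.55486737 0.03877756] sceneL [0.56428944 0.04601589] sceneLow [0.56706648 0.06150125]
(array([0.55584665, 0.00538008]), np.float64(0.19320130348205566)) (array([0.55445787, 0.00168371]), np.float64(0.22653906047344208))
owl base L/R [[0.57362344 0.00072852 0.052     ]
 [0.55142716 0.02353151 0.052     ]]
```

Call:
apply_moves(moves="1 0 -0.007 0.024 0 0 0;1 0 -0.007 0.024 0 0 0;1 0 -0.0065 0.023 0 0 0;1 0 -0.003 0.009 0 0 0;1 0 0.024 0.0069 0 0 0;1 0 0.024 0.0069 0 0 0;1 0 0.024 0.0069 0 0 0;1 0 0.024 0.0069 0 0 0;1 0 0 0 0 0 0;1 0 0 0 0 0 0")

```text
t: 8.28
eef_pos: [0.5557, 0.0293, 0.025]
tool_rot: [0.139, 0.99, -0.0, 0.0]
contact_force: [-0.3, 0.9, -0.8]
gripper_width: -0.004
```

```bash
python3 -c "
from h import *
tool(False,'s8',(300,150,380,230),9)
tool(False,'t8',(240,160,320,240),8,'top')"
```

```text
8.2833 [0.55566305 0.02925417 0.02503656] [-0.27518257  0.86070725 -0.76010067]
8.3333 [0.55571684 0.02956962 0.0249969 ] [ 0.52315222 -0.2305424   0.09323469]
```

View pics/s8.png

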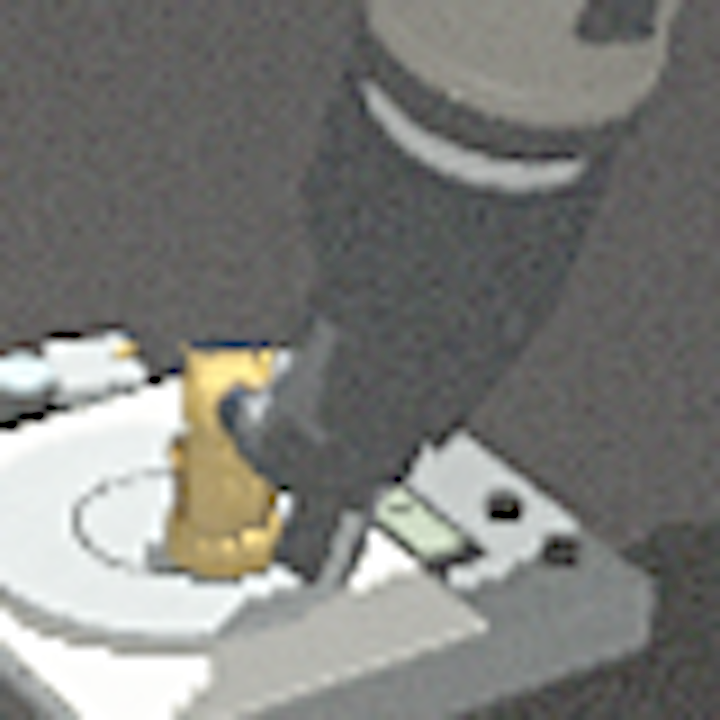

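View pics/t8.png

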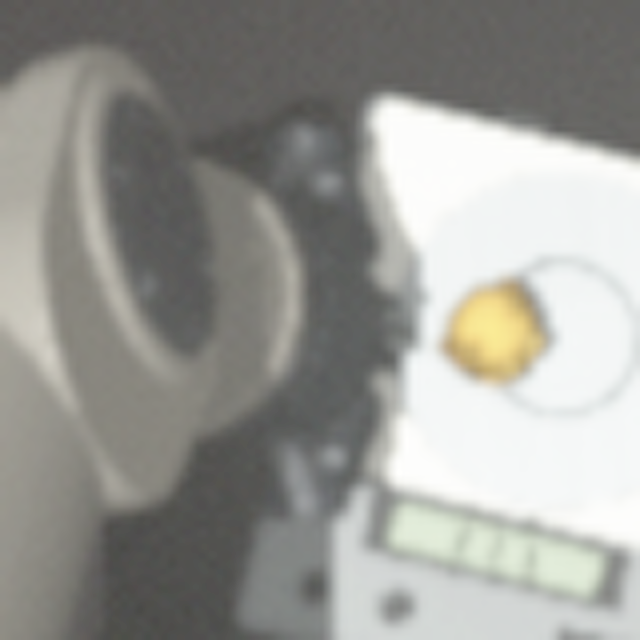

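Call:
apply_moves(moves="1 0 0.012 0.0035 0 0 0;1 0 0.012 0.0035 0 0 0;1 0 0.012 0.0035 0 0 0;1 0 0.012 0.0034 0 0 0;1 0 0.012 0.0034 0 0 0;1 0 0.012 0.0034 0 0 0;1 0 0.01 0.0029 0 0 0;1 0 0.01 0.0029 0 0 0;1 0 0.01 0.0029 0 0 0;1 0 0 0 0 0 0;1 0 0 0 0 0 0")

```text
t: 9.3
eef_pos: [0.5558, 0.017, 0.0249]
tool_rot: [0.139, 0.99, -0.0, 0.0]
contact_force: [-0.7, 0.5, 0.2]
gripper_width: 0.002
```

```bash
python3 -c "
from h import *
S,_,_=tool(False,'s9',(300,150,380,230),9)
T,_,_=tool(False,'t9',(240,160,320,240),8,'top')
print(fitowl(T,(304,201),[.555,-.01]))"
```

```text
9.3 [0.55582519 0.0170132  0.02493856] [-0.70478946  0.53529844  0.22027825]
9.35 [0.55578877 0.01704479 0.02493379] [-0.45485221  0.91129321  0.19833733]
(array([5.54513393e-01, 2.84920454e-04]), np.float64(0.20921938121318817))
```

View pics/s9.png

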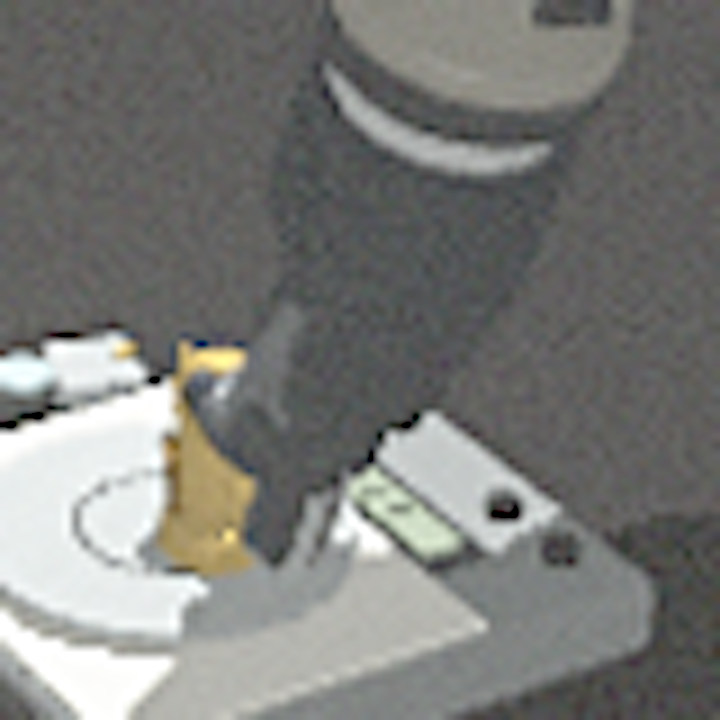

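View pics/t9.png

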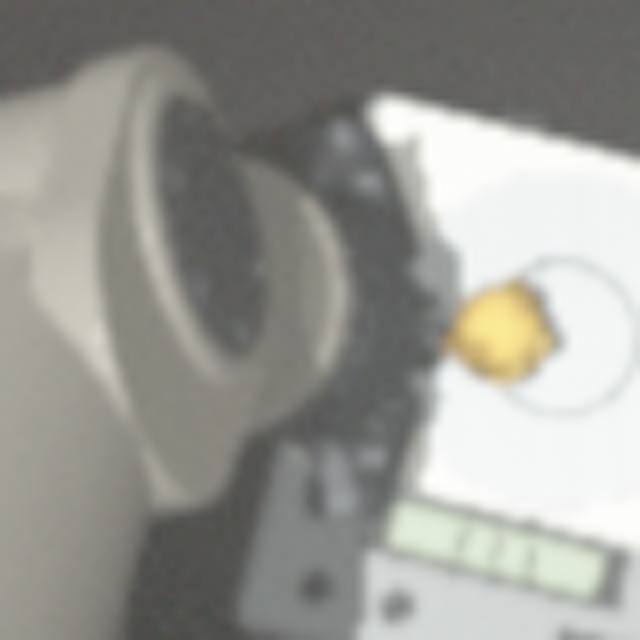

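Call:
apply_moves(moves="1 0 0.01 0.0029 0 0 0;1 0 0.01 0.0029 0 0 0;1 0 0.01 0.0029 0 0 0;1 0 0.01 0.0029 0 0 0;1 0 0.01 0.0029 0 0 0;1 0 0.01 0.0029 0 0 0;1 0 0.01 0.0029 0 0 0;1 0 0.01 0.0029 0 0 0;1 0 0.01 0.0029 0 0 0;1 0 0.01 0.0029 0 0 0;1 0 0 0 0 0 0;1 0 0 0 0 0 0")

```text
t: 10.4
eef_pos: [0.5556, 0.004, 0.0249]
tool_rot: [0.139, 0.99, -0.0, -0.0]
contact_force: [0.2, 0.9, 0.6]
gripper_width: -0.0
```

```bash
python3 -c "
from h import *
S,_,_=tool(False,'s10',(300,150,380,230),9)
T,_,_=tool(False,'t10',(260,160,340,240),8,'top')
print(fitowl(T,(307,201),[.555,-.01]))"
```

```text
10.4 [0.55562505 0.00403089 0.0248948 ] [0.20005979 0.88426902 0.59299136]
10.45 [0.55558532 0.00408381 0.02486906] [0.52354061 1.09028923 1.02775423]
(array([ 0.55410049, -0.01238055]), np.float64(0.17982472479343414))
```

View pics/s10.png

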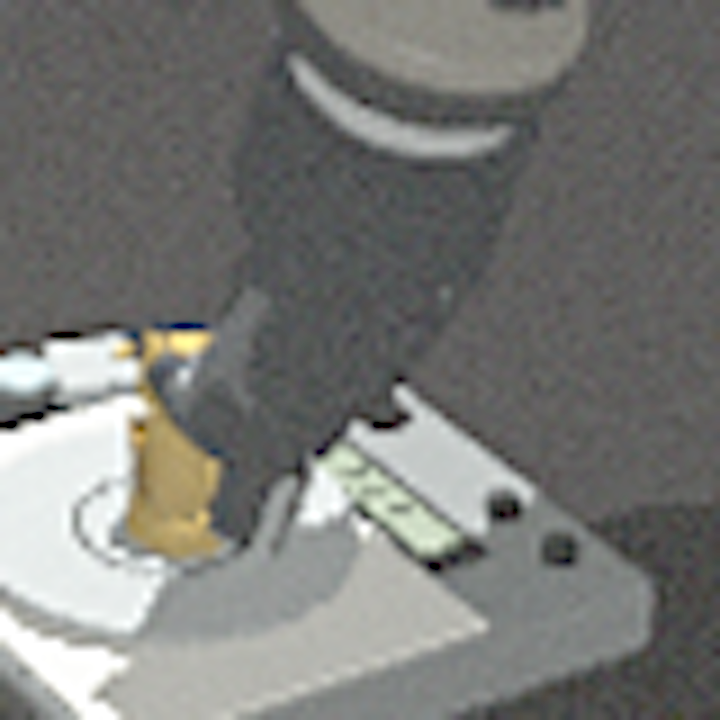

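View pics/t10.png

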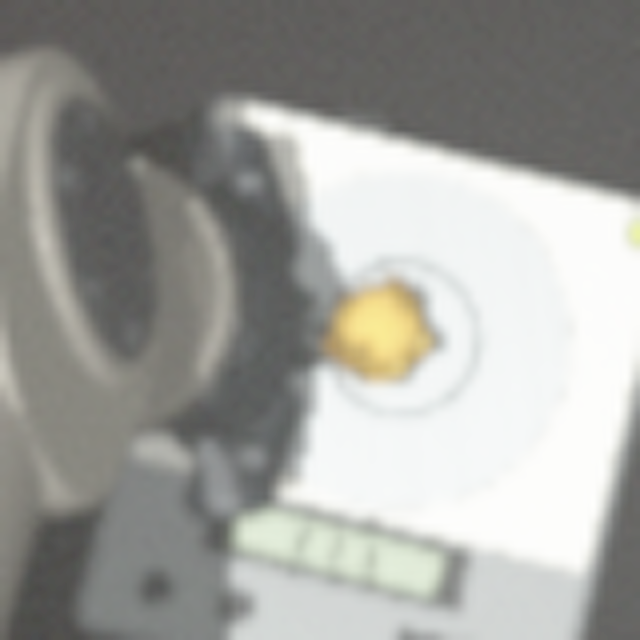

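Call:
apply_moves(moves="1 0 0.01 0.0029 0 0 0;1 0 0.01 0.0029 0 0 0;1 0 0.01 0.0029 0 0 0;1 0 0.01 0.0029 0 0 0;1 0 0.01 0.0029 0 0 0;1 0 0.01 0.0029 0 0 0;1 0 0.005 0.0015 0 0 0;1 0 0 0 0 0 0;1 0 -0.02 -0.0058 0 0 0;1 0 -0.07 -0.02 0 0 0;1 0 -0.12 -0.0345 0 0 0;1 0 -0.15 -0.043 0 0 0")

```text
t: 11.5
eef_pos: [0.5553, 0.0415, 0.0249]
tool_rot: [0.139, 0.99, -0.001, -0.0]
contact_force: [-0.1, 1.0, -1.1]
gripper_width: 0.001
```

Call:
apply_moves(moves="1 0 -0.1 -0.2 0 0 0;1 0 -0.1 -0.25 0 0 0;1 0 0 0 0 0 0;1 0 0 0 0 0 0")

```text
t: 11.83
eef_pos: [0.5566, 0.0825, 0.0709]
tool_rot: [0.138, 0.99, 0.002, 0.001]
contact_force: [-0.2, -0.5, -0.5]
gripper_width: -0.0
```

```bash
python3 -c "
from h import *
S,_,_=tool(False,'s11',(290,150,370,230),9)
T,_,_=tool(False,'t11',(260,160,340,240),8,'top')
print(fitowl(T,(310,201),[.555,-.02]),fitowl(S,(318,205),[.555,-.02]))"
```

```text
11.8333 [0.55661746 0.08246248 0.07085434] [-0.15450481 -0.49341609 -0.54287493]
11.8833 [0.55558402 0.08063803 0.07007166] [-0.22572553 -0.35165332  0.13378027]
(array([ 0.55408411, -0.0225302 ]), np.float64(0.22660508751869202)) (array([ 0.55529409, -0.0180919 ]), np.float64(0.1596141904592514))
```

View pics/s11.png

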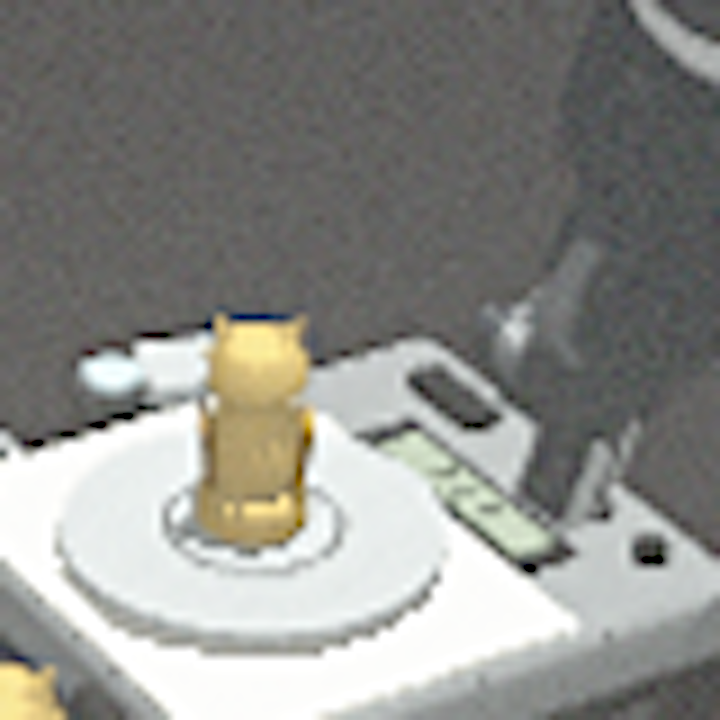

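View pics/t11.png

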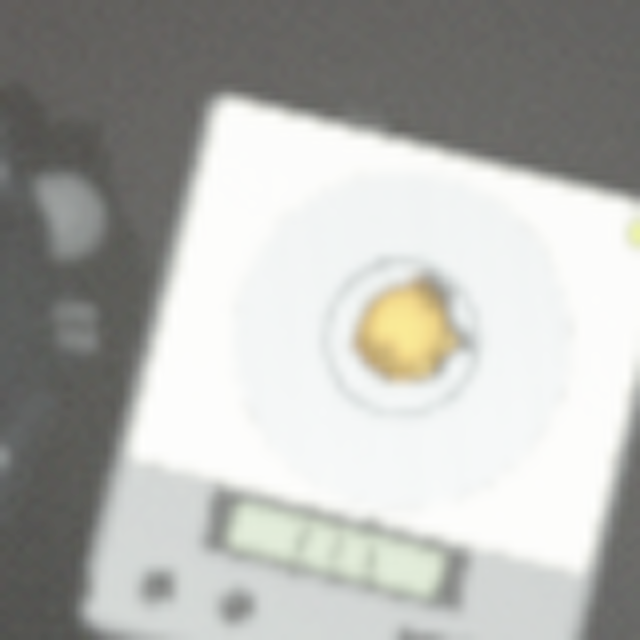

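Call:
apply_moves(moves="1 0 0.055 -0.19 0 0 0;1 0 0.055 -0.19 0 0 0;1 0 0.055 -0.19 0 0 0;1 0 0.055 -0.19 0 0 0;1 0 0.055 -0.19 0 0 0;1 0 0 0 1 0 0;1 0 0 0 1 0 0;1 0 0 0 1 0 0;1 0 0 0 1 0 0;1 0 0 0 0 0 0;1 0 0 0 0 0 0")

```text
t: 12.85
eef_pos: [0.555, 0.0766, 0.1881]
tool_rot: [0.001, 1.0, -0.002, -0.001]
contact_force: [0.4, -0.0, -0.1]
gripper_width: -0.002
```

Call:
apply_moves(moves="1 -0.155 0.163 0 0 0 0;1 -0.155 0.163 0 0 0 0;1 -0.155 0.163 0 0 0 0;1 -0.155 0.163 0 0 0 0;1 -0.155 0.163 0 0 0 0;1 -0.155 0.163 0 0 0 0;1 0 0 0.2 0 0 0;1 0 0 0.2 0 0 0;1 0 0 0.2 0 0 0;1 0 0 0.2 0 0 0;1 0 0 0 0 0 0;1 0 0 0 0 0 0")

```text
t: 13.85
eef_pos: [0.4429, -0.0381, 0.0919]
tool_rot: [0.001, 1.0, 0.001, -0.002]
contact_force: [-0.3, -0.6, -0.2]
gripper_width: 0.001
```

```bash
python3 -c "
from h import *
o=bot.get_obs(); print(o['tool_rot'],o['q'])
S,_,_=tool(True,'s12',(290,130,390,230),7)
T,_,_=tool(True,'t12',(270,170,370,270),7,'top')
print(fitowl(T,(310,201),[.555,-.02]),fitowl(S,(318,205),[.555,-.02]))"
```

```text
[ 1.13112768e-03  9.99996982e-01  6.40575756e-04 -2.08452054e-03] [-0.59141578  0.29730962  0.63167745  2.21795849 -0.26710909  0.70316569
  0.22681674]
13.85 [ 0.4429164  -0.03805539  0.09189995] [-0.32085384 -0.61187616 -0.23371647]
13.9 [ 0.44411093 -0.03808957  0.09297577] [ 0.80147558 -0.64686197  0.39909377]
(array([ 0.55408411, -0.0225302 ]), np.float64(0.2169208824634552)) (array([ 0.55486808, -0.01801866]), np.float64(0.16369949281215668))
```

View pics/s12.png

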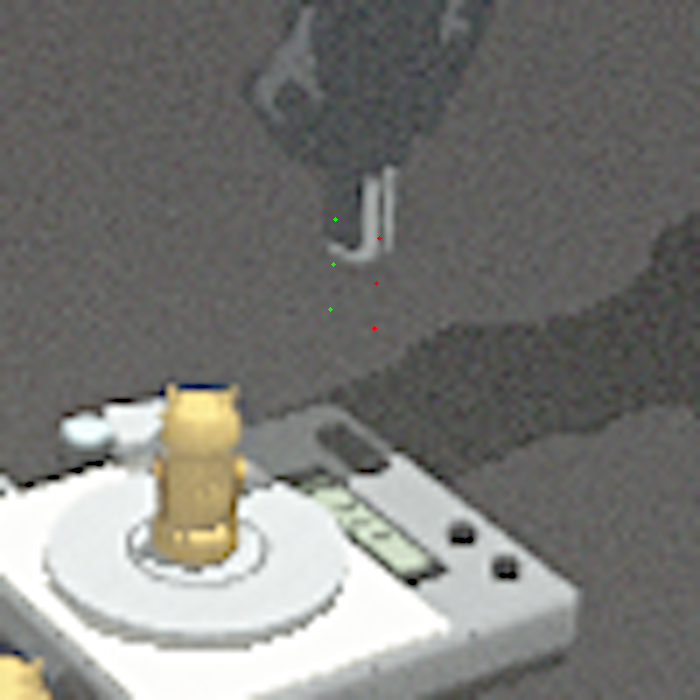

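View pics/t12.png

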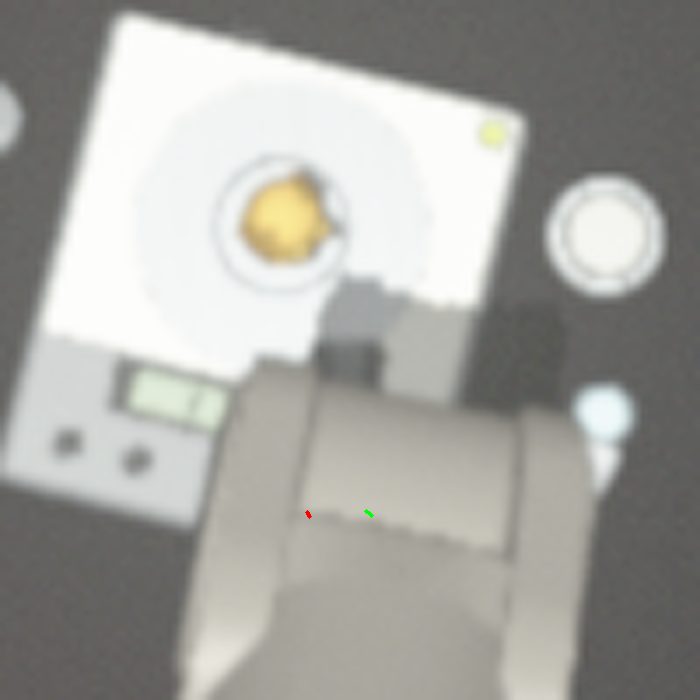

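Call:
apply_moves(moves="1 0 -0.025 0.1 0 0 0;1 0 0 0.12 0 0 0;1 0 0 0.1 0 0 0;1 0 0 0.07 0 0 0;1 0 0 0.04 0 0 0;1 0 0 0.02 0 0 0;1 0 0 0.02 0 0 0;1 0 0 0.02 0 0 0;1 0 0 0.02 0 0 0;1 0 0 0 0 0 0")

```text
t: 14.78
eef_pos: [0.4441, -0.0354, 0.0315]
tool_rot: [-0.0, 1.0, -0.0, -0.0]
contact_force: [-0.3, -0.1, -0.5]
gripper_width: -0.003
```

```bash
python3 -c "
from h import *
S,_,_=tool(True,'s13',(310,150,390,230),9)"
```

```text
14.7833 [ 0.44405119 -0.03542572  0.0315272 ] [-0.26938323 -0.12952847 -0.53424383]
```

View pics/s13.png

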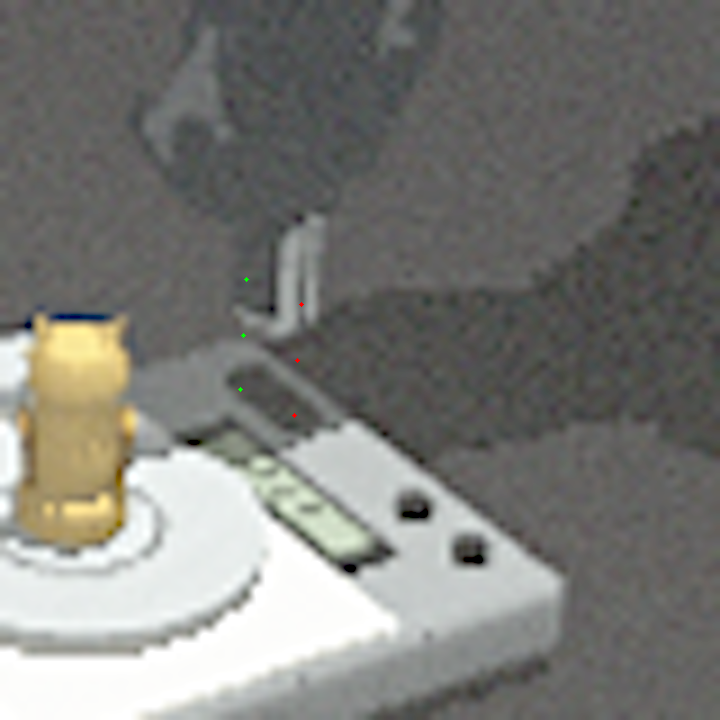

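Call:
apply_moves(moves="1 0 0 0.025 0 0 0;1 0 0 0.025 0 0 0;1 0 0 0.025 0 0 0;1 0 0 0.025 0 0 0;1 0 0 0.025 0 0 0;1 0 0 0.025 0 0 0;1 0 0 0.008 0 0 0;1 0 0 0.008 0 0 0;1 0 0 0 0 0 0;1 0 0 0 0 0 0")

```text
t: 15.67
eef_pos: [0.4441, -0.0355, 0.0117]
tool_rot: [0.0, 1.0, -0.0, -0.0]
contact_force: [-0.2, -0.1, -0.0]
gripper_width: -0.0
```

```bash
python3 -c "
from h import *
S,_,_=tool(False,'s14',(310,150,390,230),9)"
```

```text
15.6667 [ 0.44407252 -0.03550655  0.01169007] [-0.2144642  -0.07316549 -0.01500033]
```

View pics/s14.png

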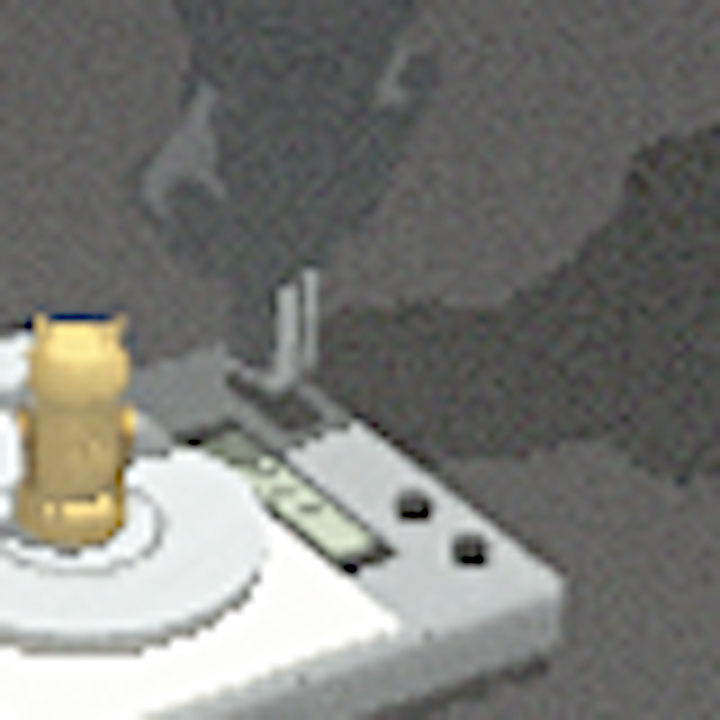

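Tip is just above or on the key. I'll press down in 1 mm rows and watch the force.

Call:
apply_moves(moves="1 0 0 0.008 0 0 0;1 0 0 0.008 0 0 0;1 0 0 0.008 0 0 0;1 0 0 0 0 0 0;1 0 0 0 0 0 0")

```text
t: 16.13
eef_pos: [0.444, -0.0354, 0.0087]
tool_rot: [-0.0, 1.0, -0.0, -0.0]
contact_force: [-0.3, -0.9, -0.4]
gripper_width: -0.003
```

Call:
apply_moves(moves="1 0 0 0.008 0 0 0;1 0 0 0.008 0 0 0;1 0 0 0 0 0 0;1 0 0 0 0 0 0")

```text
t: 16.47
eef_pos: [0.4442, -0.0354, 0.0069]
tool_rot: [-0.0, 1.0, -0.0, 0.0]
contact_force: [0.1, 0.6, 1.3]
gripper_width: -0.003
```

Call:
apply_moves(moves="1 0 0 0.008 0 0 0;1 0 0 0.008 0 0 0;1 0 0 0 0 0 0;1 0 0 0 0 0 0")

```text
t: 16.8
eef_pos: [0.4441, -0.0354, 0.005]
tool_rot: [-0.0, 1.0, -0.0, 0.0]
contact_force: [0.5, 0.1, 3.9]
gripper_width: -0.001
```

Call:
apply_moves(moves="1 0 0 0.006 0 0 0;1 0 0 0.006 0 0 0;1 0 0 0 0 0 0;1 0 0 0 0 0 0;1 0 0 0 0 0 0")

```text
t: 17.22
eef_pos: [0.4442, -0.0354, 0.0042]
tool_rot: [-0.0, 1.0, -0.0, 0.0]
contact_force: [-3.7, 0.1, 16.5]
gripper_width: -0.002
```

```bash
python3 -c "
from h import *
S,_,_=tool(False,'s15',(310,150,390,230),9)"
```

```text
17.2167 [ 0.4442042  -0.03544591  0.00421649] [-3.7466624   0.06812962 16.52891493]
```

Call:
apply_moves(moves="1 0 0 -0.02 0 0 0;1 0 0 -0.05 0 0 0;1 0 0 -0.1 0 0 0;1 0 0 -0.2 0 0 0;1 0 0 -0.2 0 0 0;1 0 0 -0.2 0 0 0;1 0 0 -0.2 0 0 0;1 0 0 -0.2 0 0 0;1 0 0 0 0 0 0;1 0 0 0 0 0 0")

```text
t: 18.1
eef_pos: [0.4448, -0.0351, 0.1449]
tool_rot: [-0.001, 1.0, 0.0, 0.001]
contact_force: [-0.2, 0.8, -0.3]
gripper_width: -0.0
```

```bash
python3 -c "
from h import *
S,_,_=tool(False,'s16',(290,150,370,230),9)
T=cam('top')
print(fitowl(T,(310,201),[.555,-.02]),fitowl(S,(318,205),[.555,-.02]))"
```

```text
18.1 [ 0.44478571 -0.03508654  0.14490735] [-0.22015737  0.84958393 -0.27633293]
(array([ 0.55408411, -0.0225302 ]), np.float64(0.22660508751869202)) (array([ 0.55516277, -0.0180073 ]), np.float64(0.15866610407829285))
```

View pics/s15.png

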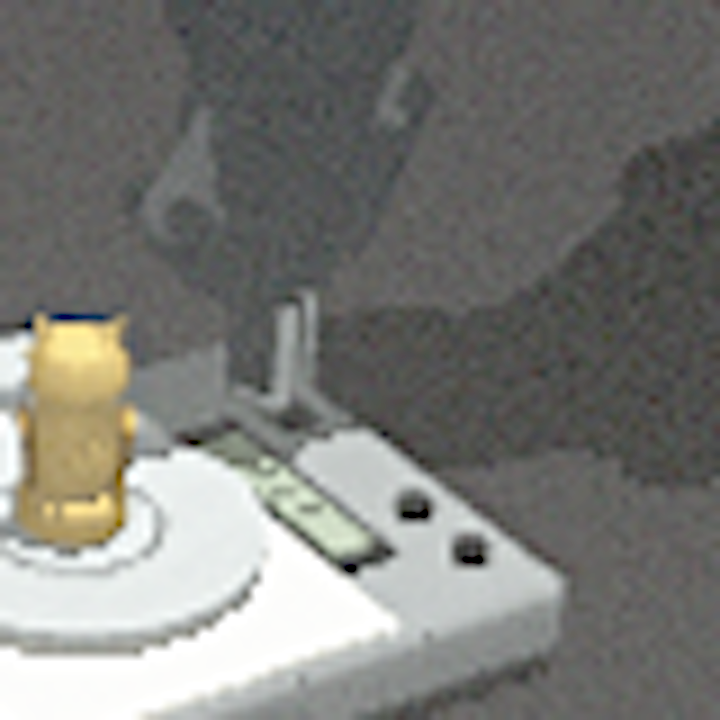

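View pics/s16.png

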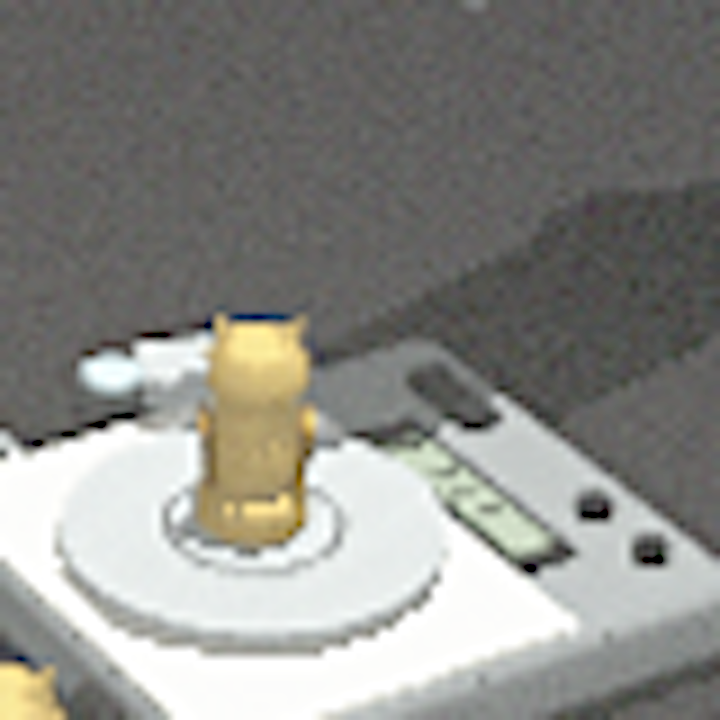

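```bash
python3 -c "
from h import *
print(bot.hand_in())"
```

```text
the job is handed in; nothing more can be done
None
```

I nudged the small brass owl about 24 mm across the pan into the engraved ring and drew the fingers off it. I then pressed the long bar key, let it up, and handed the job in at about 18 s on the robot's clock. No verdict was reported.

**Owl:** I pushed with the shut fingertips, tilted 16° and moving slowly, low on the base. It slid upright and stands inside the ring in the last scene picture. The mean of the two camera fits puts it about 1–2 mm from the pan's centre.

**Key:** the force rose to 3.9 N over roughly 3 mm of travel, then jumped to 16.5 N at the stop. That matches the key's spring of about 4 N and its 3 mm travel. I had no direct reading of the joint. In the last picture the key looks proud again and the arm is clear of everything.

**Bystanders and round keys:** I never reached over the round keys or touched any other object. I did not measure the other objects' positions again at the end.

**Checks that disagreed:**
- The fingertips in the pictures sat about 25–28 mm behind the reported tool point, so I set the push and press heights from the pictures and the measured force.
- The two cameras differed by about 4 mm on the owl's y position (-0.0225 m against -0.0180 m), and I used their mean. Each one alone is still well inside the 8 mm limit.

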